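# Set the stock tags to match the bins

### The job

Each bin on the stock board has a hinged tag in front of it, green on one face and red on the other. With your fingertips gently push over the tags that are wrong, so that only the two full bins show green upward and the two empty bins show red, every tag lying fully over on its stop. Only push: do not pinch the tags or press them hard against their stops, and leave the bins and the loose things round them where they are.

Things in the scene. Friction and masses are not known exactly. Their poses are not given: they have to be found in the camera images.
- stock_board: Flat grey stock board, fixed to the bench, 170 x 570 mm and 24 mm thick, origin under its centre, long side along its y, with an aluminium rail (38 mm high) along its far (+x) edge. Along it stand four tag stands (140 mm apart, in a row 50 mm to the near side of its middle, at y = +210, +70, -70, -210 mm) with one open bin behind each.
- stand_1: Black tag stand fixed on the board, 62 (x) x 36 (y) x 41 mm high, one hinged tag on it; its place in the row varies. Origin: centre of its underside, 24 mm above the bench; x away from the robot, y left along the row. Hinge pin along x, 30 mm above the origin. The bin its tag speaks for stands behind it, bin centre 81 to 89 mm along +x (other bins over 150 mm off; which bin varies).
- tag_1 (a joint): Lean of stand_1's tag, rad: 0 upright; +0.75 fully over on the stop to +y (left), green face up; -0.75 fully over to -y (right), red face up. Light plate (30 g), 44 mm wide along the pin, 4 mm thick, free edge 54 mm from the pin; turns easily, and once past upright falls to the other stop in about a second and stays.
- tag_1_edge (a point): Middle of the free edge of tag_1, on the plate's mid-plane, 54 mm from the hinge pin. With the tag on its stop it is 37 mm to the side of the stand's middle and 93 mm above the bench; upright it is 108 mm above the bench. Its z axis points from the pin to the edge.
- stand_2: Black tag stand fixed on the board, 62 (x) x 36 (y) x 41 mm high, one hinged tag on it; its place in the row varies. Origin: centre of its underside, 24 mm above the bench; x away from the robot, y left along the row. Hinge pin along x, 30 mm above the origin. The bin its tag speaks for stands behind it, bin centre 81 to 89 mm along +x (other bins over 150 mm off; which bin varies).
- tag_2 (a joint): Lean of stand_2's tag, rad: 0 upright; +0.75 fully over on the stop to +y (left), green face up; -0.75 fully over to -y (right), red face up. Light plate (30 g), 44 mm wide along the pin, 4 mm thick, free edge 54 mm from the pin; turns easily, and once past upright falls to the other stop in about a second and stays.
- tag_2_edge (a point): Middle of the free edge of tag_2, on the plate's mid-plane, 54 mm from the hinge pin. With the tag on its stop it is 37 mm to the side of the stand's middle and 93 mm above the bench; upright it is 108 mm above the bench. Its z axis points from the pin to the edge.
- stand_3: Black tag stand fixed on the board, 62 (x) x 36 (y) x 41 mm high, one hinged tag on it; its place in the row varies. Origin: centre of its underside, 24 mm above the bench; x away from the robot, y left along the row. Hinge pin along x, 30 mm above the origin. The bin its tag speaks for stands behind it, bin centre 81 to 89 mm along +x (other bins over 150 mm off; which bin varies).
- tag_3 (a joint): Lean of stand_3's tag, rad: 0 upright; +0.75 fully over on the stop to +y (left), green face up; -0.75 fully over to -y (right), red face up. Light plate (30 g), 44 mm wide along the pin, 4 mm thick, free edge 54 mm from the pin; turns easily, and once past upright falls to the other stop in about a second and stays.
- tag_3_edge (a point): Middle of the free edge of tag_3, on the plate's mid-plane, 54 mm from the hinge pin. With the tag on its stop it is 37 mm to the side of the stand's middle and 93 mm above the bench; upright it is 108 mm above the bench. Its z axis points from the pin to the edge.
- stand_4: Black tag stand fixed on the board, 62 (x) x 36 (y) x 41 mm high, one hinged tag on it; its place in the row varies. Origin: centre of its underside, 24 mm above the bench; x away from the robot, y left along the row. Hinge pin along x, 30 mm above the origin. The bin its tag speaks for stands behind it, bin centre 81 to 89 mm along +x (other bins over 150 mm off; which bin varies).
- tag_4 (a joint): Lean of stand_4's tag, rad: 0 upright; +0.75 fully over on the stop to +y (left), green face up; -0.75 fully over to -y (right), red face up. Light plate (30 g), 44 mm wide along the pin, 4 mm thick, free edge 54 mm from the pin; turns easily, and once past upright falls to the other stop in about a second and stays.
- tag_4_edge (a point): Middle of the free edge of tag_4, on the plate's mid-plane, 54 mm from the hinge pin. With the tag on its stop it is 37 mm to the side of the stand's middle and 93 mm above the bench; upright it is 108 mm above the bench. Its z axis points from the pin to the edge.
- full_bin_a: Loose full bin: low open cream tray, 60 x 115 mm, 26 mm walls, heaped to 31 mm with cut black sleeving; long side along the row. Origin: centre of its underside. Not to be moved.
- full_bin_b: Loose full bin: low open cream tray, 60 x 115 mm, 26 mm walls, heaped to 31 mm with cut black sleeving; long side along the row. Origin: centre of its underside. Not to be moved.
- empty_bin_a: Loose empty bin: low open pale tray, 60 x 115 mm, 26 mm high, nothing in it; long side along the row. Origin: centre of its underside. Not to be moved.
- empty_bin_b: Loose empty bin: low open pale tray, 60 x 115 mm, 26 mm high, nothing in it; long side along the row. Origin: centre of its underside. Not to be moved.
- rubber_disc: Loose black rubber disc, 48 mm across, 11 mm high, lying on the top of the board between the second and third stand. Origin: centre of its underside. A bystander, to be left alone.
- rca_plug: Loose yellowish phono plug, 11 x 42 x 11 mm, lying on the top of the board between the first and second stand from the left. Origin: centre of its underside. A bystander, to be left alone.
- small_motor: Loose small round silver electric motor, 33 x 46 x 25 mm, lying on the top of the board between the first and second stand from the right. Origin: centre of its underside. A bystander, to be left alone.
- solder_reel: Loose blue reel of solder, 64 x 60 x 44 mm, on the bench left of the board. Origin: centre of its underside. A bystander, to be left alone.
- tape_roll: Loose roll of black tape, 67 mm across, 19 mm high, on the bench right of the board. Origin: centre of its underside. A bystander, to be left alone.

How it is judged:
By the outcome, as a careful person would: the job done as asked, in the order asked, and still so for the second after the job is handed in, with the robot touching nothing.
It also fails if it takes over 40 s, if anything falls off the work surface, if the arm or the gripper's body presses on something with over 40 N, if the wrist force passes 120 N, or if a joint passes its speed limit or range.

### The arm

A 7-joint arm with a two-finger parallel gripper is mounted at the origin on a cart in front of the work surface, level with it; the furniture and walls round the work are solid. World frame = base frame: x ahead of the robot, y to its left, z up, the work surface at z = 0. Lengths are in m, angles in rad, forces in N, time in s.
With the tool pointing down it reaches from about 0.4 to 0.85 m from the base axis. Payload 6.9 kg.
Tool frame: the origin (TCP) lies between the finger pads; the fingertips stand robot.nose_length ahead of it and the grasp point (between the pads) lies 11 mm behind it (robot.nose_length is the distance from the TCP to the fingertips, in m); z points along the fingers, y is the line along which they close (so a half turn about z gives the same grasp; the last joint's range is limited). The gripper opens to 85 mm and grips with 20 to 120 N. Pads are 22 mm wide; open, the fingers measure 114 mm over their backs; the gripper's body (76 mm by 85 mm) begins 54 mm behind the grasp point. The pads swing forward as they close: fully open they stand 13 mm farther back than shut.
Start: joints at [-1.143, 0.507, -0.238, 1.5, 0.126, 1.149, -0.155], TCP at [0.198, 0.593, 0.213] pointing down, gripper open.
Joint ranges: [-3.08, 3.08], [-0.24, 2.05], [-1.43, 1.35], [0, 2.5], [-1.52, 4.66], [0.17, 1.96], [-2.89, 2.89]. Speed limits (rad/s): [2.39, 2.39, 3.14, 3.14, 3.14, 3.14, 3.14].

### API

Orientations are given as a rotation vector (axis times angle).
In Python, from bench import robot, viewer gives the robot as it stands.
- The arm moves only by the tool carry_out, never from a script. Its arguments are lists of equal length, an entry for each row: "xyz": the shift along the tool's x, y, z in m, a list of three; "delta_rot": the turn, a rotation vector about the tool's x, y, z in units of 6 degrees (1.0 is 6 degrees), a list of three; "jaw": the finger opening in m, from 0 to 0.0854. In form: {"xyz": [[dx, dy, dz], ...], "delta_rot": [[wx, wy, wz], ...], "jaw": [jaw, ...]}. A call has 1 to 10 rows; each row is the pose to reach, as a shift and turn from the pose commanded when the call began, along the tool's axes at that moment; what a row does not reach only later rows make up. A row lasts 1/10 s, in which the tool goes at most 50 mm and 8.59 degrees, less where a joint would pass 70% of its speed; a pose out of reach is approached as far as the arm can. A call with a gripper value outside its range is refused whole. The fingers move at their own pace and stop on an object; "force" is the grip in N (left out, the last holds). Time passes only in rows, so rows that repeat a pose let the fingers close. It gives the time, the measured TCP pose, the force, the opening and the grip force at its end, in the units of the state.
- robot.observe(): the state, without advancing time (a new reading comes with each control period).
- viewer.capture(name): name is "side" or "top" or "wrist"; returns (picture, depth): 480x640x3 uint8, red, green, blue; 480x640 float32, m along the optical axis (not along the pixel's ray), 0 where there is no reading.
- viewer.camera_model(name): a dict with "mtx" (3x3 intrinsics, pixels), "pose" (4x4, takes a point from camera to world coordinates); the wrist camera has in their place "tool_from_camera" (4x4, takes a point from camera to tool coordinates, whose origin is the TCP and whose axes are the flange's). Camera axes: x right, y down, z forward; pixel columns grow to the right and rows downward; lengths in m; the calibration is good to about 2 mm. A picture is of the moment at which its call begins: read the wrist's pose just before it. camera_model takes no time and is no camera call.
- robot.sign_off(): hands the job in; it is judged then, once.
The state is a dict: "time": time; "joint_pos": joint angles; "joint_velocities": joint speeds; "effort": joint torques, N m; "tcp_pos": TCP position; "tcp_rot": TCP orientation; "ft_force": force on the tool from outside, world axes, zero at the start; "wrist_torque": the same for the moment, N m; "opening": opening from 0.0 (shut) to 1.0 (fully open); "grasp_force": force on a finger pad.
Only numpy, scipy, OpenCV 4.12 (cv2) and the standard library are available. Lean on these libraries where they do the work, as an engineer would, in place of code of your own. Each camera call takes 0.05 s, during which the arm holds its last target. There are 200 camera calls.

## Working session

There is one attempt and no reset: what is moved stays moved. The work goes in short steps, Python scripts to look and compute and a tool call to move; the robot and the scene stay as the last step left them, time stands still between calls to the robot, and variables do not carry over. Pictures are saved under pics/ and viewed, at most 10 in all, crops included, and the job is handed in when it is done.

Besides the shell and the picture viewer there is one more tool, called after "Emit:" by a JSON object that holds its "method" and its "body", one argument or row to a line. carry_out: Moves the arm, as the interface text tells. Its arguments: {"type":"object","properties":{"xyz":{"type":"array"},"delta_rot":{"type":"array"},"jaw":{"type":"array"},"force":{"type":"number"}},"required":["xyz","delta_rot","jaw"]}

```bash
mkdir -p pics; python3 - <<'E'
from bench import robot, viewer
import cv2,numpy as np
np.set_printoptions(precision=4,suppress=True)
s=robot.observe(); print(s['time'],s['tcp_pos'],s['tcp_rot'],s['opening'],robot.nose_length)
for n in ("top","side"):
    p,d=viewer.capture(n); cv2.imwrite(f"pics/{n}1.png",p[:,:,::-1]); np.save(f"pics/{n}1.npy",d)
    m=viewer.camera_model(n); print(n,m['mtx'],m['pose'])
E
```

```text
0.0 [0.1976 0.5924 0.2122] [-0.5033 -3.1008  0.0028] 1.0016685632566684 0.008
top [[488.7145   0.     330.8778]
 [  0.     488.7145 236.2458]
 [  0.       0.       1.    ]] [[ 0.018  -0.9833  0.1811  0.2979]
 [-0.9998 -0.0167  0.0085 -0.0022]
 [-0.0054 -0.1812 -0.9834  1.27  ]
 [ 0.      0.      0.      1.    ]]
side [[456.0839   0.     315.6564]
 [  0.     456.0839 235.3409]
 [  0.       0.       1.    ]] [[ 0.9999  0.0071  0.0088  0.5132]
 [ 0.0004 -0.7969  0.6041 -0.8181]
 [ 0.0113 -0.604  -0.7969  1.1386]
 [ 0.      0.      0.      1.    ]]
```

View pics/top1.png

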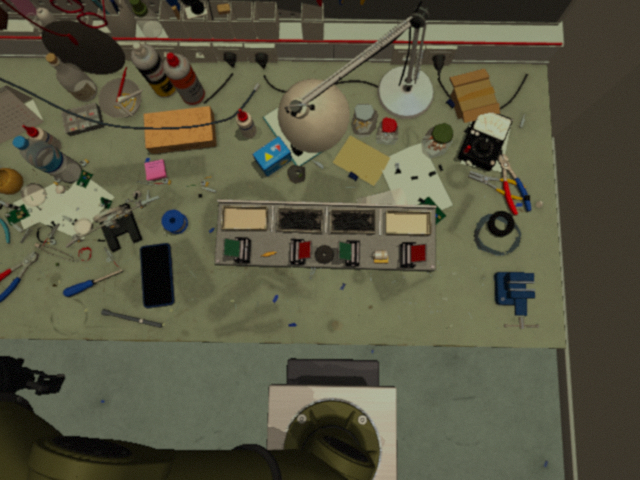

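View pics/side1.png

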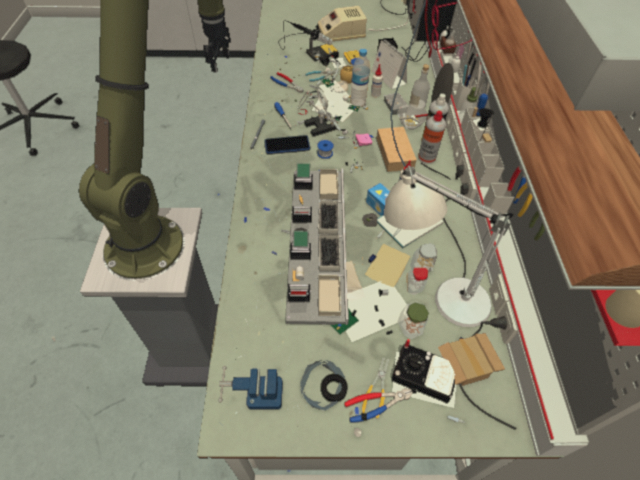

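The top view shows, left to right: an empty bin with a green tag (237,250), a full bin with a red tag (300,251), a full bin with a green tag (348,252) and an empty bin with a red tag (413,254). The side view agrees. So tag 1 from the left must go over to −y and tag 2 to +y. Next I measure where they are.

```bash
cat > h.py <<'E'
import numpy as np,cv2
from scipy.spatial.transform import Rotation as R
from bench import robot,viewer
np.set_printoptions(precision=4,suppress=True)
def ray(n,u,v,z):
    m=viewer.camera_model(n);P=m['pose'];d=P[:3,:3]@np.linalg.inv(m['mtx'])@[u,v,1];o=P[:3,3]
    return o+d*(z-o[2])/d[2]
def pt(n,u,v,dep):
    m=viewer.camera_model(n);P=m['pose'];return P[:3,:3]@(np.linalg.inv(m['mtx'])@[u,v,1])*1*dep+P[:3,3]
def tags(n,img,d,roi):
    hsv=cv2.cvtColor(img,cv2.COLOR_BGR2HSV);x0,y0,x1,y1=roi
    for c,mk in (('green',cv2.inRange(hsv,(60,80,30),(95,255,255))),('red',cv2.inRange(hsv,(0,130,60),(8,255,255))|cv2.inRange(hsv,(172,130,60),(180,255,255)))):
        k=np.zeros_like(mk);k[y0:y1,x0:x1]=mk[y0:y1,x0:x1]
        N,l,st,ce=cv2.connectedComponentsWithStats(k)
        for i in range(1,N):
            if st[i,4]<40: continue
            v,u=np.where((l==i)&(d>0));P=np.array([pt(n,a,b,d[b,a]) for a,b in zip(u,v)])
            print(n,c,st[i],'mean',P.mean(0),'lo',np.percentile(P,3,0),'hi',np.percentile(P,97,0))
E
python3 - <<'E'
from h import *
for n,roi in (("top",(215,230,440,272)),("side",(285,160,315,305))):
    tags(n,cv2.imread(f"pics/{n}1.png"),np.load(f"pics/{n}1.npy"),roi)
for u,v in ((218,202),(216,264),(436,207),(434,270)): print(ray("top",u,v,.024))
s=robot.observe();print(R.from_rotvec(s['tcp_rot']).as_matrix())
E
```

```text
top green [225 240  14  17 212] mean [0.4846 0.2529 0.0784] lo [0.4669 0.2396 0.0633] hi [0.5023 0.2664 0.0929]
top green [340 243  11  17 168] mean [ 0.4815 -0.0274  0.0785] lo [ 0.4638 -0.0401  0.0632] hi [ 0.4993 -0.0147  0.092 ]
top red [299 241  12  18 182] mean [0.4825 0.0737 0.0806] lo [0.4633 0.0604 0.0651] hi [0.5019 0.0871 0.0966]
top red [411 245  15  17 232] mean [ 0.4789 -0.2058  0.0803] lo [ 0.4604 -0.2193  0.0652] hi [ 0.498  -0.1916  0.0956]
side green [298 164  11  12 124] mean [0.4833 0.2534 0.0788] lo [0.467  0.2415 0.0646] hi [0.4997 0.266  0.0921]
side green [295 232  12  14 155] mean [ 0.4809 -0.0262  0.0796] lo [ 0.4649 -0.0385  0.0653] hi [ 0.4969 -0.013   0.0928]
[0.6139 0.3071 0.024 ]
[0.4499 0.3024 0.024 ]
[ 0.6099 -0.2652  0.024 ]
[ 0.4442 -0.2566  0.024 ]
[[-0.9487  0.3162 -0.0005]
 [ 0.3162  0.9487 -0.0015]
 [-0.     -0.0016 -1.    ]]
```

Stands are at x≈0.483 and y≈0.233, 0.093, −0.047 and −0.187, with 140 mm spacing as given. I shut the fingers and go to above the left of tag 1, squaring the tool on the way.

Emit:
{"method": "carry_out", "body": {
  "xyz": [
    [-0.04, -0.02, 0],
    [-0.08, -0.04, 0],
    [-0.12, -0.06, 0],
    [-0.16, -0.08, 0],
    [-0.2, -0.1, 0],
    [-0.24, -0.12, 0],
    [-0.28, -0.14, 0],
    [-0.32, -0.16, 0.01],
    [-0.36, -0.178, 0.02],
    [-0.36, -0.178, 0.02]
  ],
  "delta_rot": [
    [0, 0, -0.4],
    [0, 0, -0.8],
    [0, 0, -1.2],
    [0, 0, -1.6],
    [0, 0, -2.0],
    [0, 0, -2.4],
    [0, 0, -2.8],
    [0, 0, -3.07],
    [0, 0, -3.07],
    [0, 0, -3.07]
  ],
  "jaw": [0, 0, 0, 0, 0, 0, 0, 0, 0, 0],
  "force": 20
}}

```text
time: 1.1
tcp_pos: [0.4875, 0.3027, 0.191]
tcp_rot: [-0.017, -3.141, 0.008]
ft_force: [0.3, -0.6, 0.3]
opening: -0.002
grasp_force: 0.0
```

Emit:
{"method": "carry_out", "body": {
  "xyz": [
    [0, 0.01, 0],
    [0, 0.01, 0.02],
    [0, 0.01, 0.04],
    [0, 0.01, 0.06],
    [0, 0.01, 0.08],
    [0, 0.01, 0.1],
    [0, 0.01, 0.1],
    [0, 0.01, 0.1]
  ],
  "delta_rot": [
    [0, 0, 0],
    [0, 0, 0],
    [0, 0, 0],
    [0, 0, 0],
    [0, 0, 0],
    [0, 0, 0],
    [0, 0, 0],
    [0, 0, 0]
  ],
  "jaw": [0, 0, 0, 0, 0, 0, 0, 0]
}}

```text
time: 1.9
tcp_pos: [0.4819, 0.3221, 0.0934]
tcp_rot: [0.003, -3.141, -0.001]
ft_force: [-0.3, -0.1, -0.1]
opening: 0.001
grasp_force: 0.0
```

```bash
python3 - <<'E'
from h import *
s=robot.observe();print(s['time'],s['tcp_pos'],s['ft_force'])
a=viewer.capture("top")[0][190:280,200:340,::-1];b=viewer.capture("side")[0][120:300,250:380,::-1]
cv2.imwrite("pics/c2.png",np.hstack([cv2.resize(a,(500,321),interpolation=2),cv2.resize(b,(232,321),interpolation=2)]))
E
```

```text
1.9 [0.4819 0.3221 0.0934] [-0.3296 -0.1374 -0.1051]
```

View pics/c2.png

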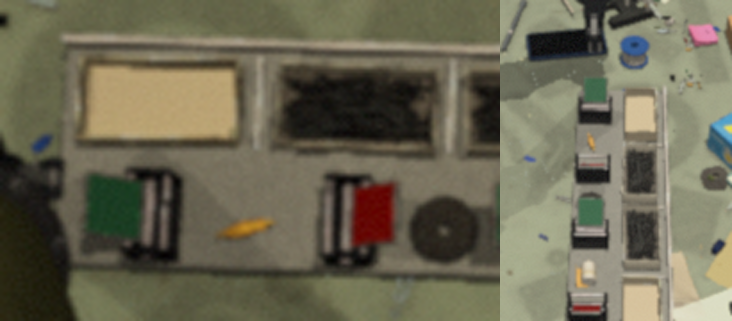

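The fingers stand clear to the left of tag 1, with free space round them. Now I sweep gently to −y and come back.

Emit:
{"method": "carry_out", "body": {
  "xyz": [
    [0, -0.018, 0.004],
    [0, -0.03, 0.004],
    [0, -0.038, 0.004],
    [0, -0.046, 0.004],
    [0, -0.053, 0.004],
    [0, -0.06, 0.004],
    [0, -0.067, 0.004],
    [0, -0.074, 0.004],
    [0, -0.08, 0.004],
    [0, -0.084, 0.004]
  ],
  "delta_rot": [
    [0, 0, 0],
    [0, 0, 0],
    [0, 0, 0],
    [0, 0, 0],
    [0, 0, 0],
    [0, 0, 0],
    [0, 0, 0],
    [0, 0, 0],
    [0, 0, 0],
    [0, 0, 0]
  ],
  "jaw": [0, 0, 0, 0, 0, 0, 0, 0, 0, 0]
}}

```text
time: 3.0
tcp_pos: [0.4829, 0.2355, 0.0891]
tcp_rot: [-0.001, -3.142, 0.0]
ft_force: [0.1, -0.5, 0.5]
opening: 0.001
grasp_force: 0.0
```

Emit:
{"method": "carry_out", "body": {
  "xyz": [
    [0, 0, 0],
    [0, 0, 0],
    [0, 0.01, 0],
    [0, 0.03, 0],
    [0, 0.05, -0.01],
    [0, 0.05, -0.04],
    [0, 0.05, -0.08],
    [0, 0.05, -0.1],
    [0, 0.05, -0.1]
  ],
  "delta_rot": [
    [0, 0, 0],
    [0, 0, 0],
    [0, 0, 0],
    [0, 0, 0],
    [0, 0, 0],
    [0, 0, 0],
    [0, 0, 0],
    [0, 0, 0],
    [0, 0, 0]
  ],
  "jaw": [0, 0, 0, 0, 0, 0, 0, 0, 0]
}}

```text
time: 3.9
tcp_pos: [0.4841, 0.2887, 0.1924]
tcp_rot: [-0.001, 3.137, 0.006]
ft_force: [0.3, 0.2, -0.1]
opening: -0.0
grasp_force: 0.0
```

```bash
python3 - <<'E'
from h import *
s=robot.observe();print(s['time'],s['tcp_pos'],s['ft_force'])
for n,roi in (("top",(215,230,440,272)),("side",(285,160,315,305))):
    p,d=viewer.capture(n);tags(n,p[:,:,::-1].copy(),d,roi)
E
```

```text
3.9 [0.4841 0.2887 0.1924] [ 0.3467  0.1689 -0.1016]
top green [225 239  14  17 214] mean [0.4847 0.2531 0.0789] lo [0.4668 0.2396 0.0634] hi [0.5024 0.266  0.0948]
top green [340 243  11  17 166] mean [ 0.4818 -0.0273  0.0785] lo [ 0.4647 -0.0402  0.0634] hi [ 0.4998 -0.0147  0.0929]
top red [299 241  12  18 183] mean [0.4825 0.0736 0.0809] lo [0.463  0.0604 0.0649] hi [0.5017 0.0872 0.0963]
top red [411 245  15  17 234] mean [ 0.479  -0.2058  0.08  ] lo [ 0.4602 -0.2193  0.0644] hi [ 0.4984 -0.192   0.0954]
side green [298 164  11  12 129] mean [0.4832 0.2543 0.0791] lo [0.4669 0.2406 0.0664] hi [0.4997 0.2676 0.0924]
side green [295 232  12  14 158] mean [ 0.4808 -0.0261  0.0792] lo [ 0.4648 -0.0384  0.0648] hi [ 0.4968 -0.0135  0.0928]
```

Tag 1 fell back, so the sweep was too short or the tips passed over it. I repeat to the same point and look while it is held there.

Emit:
{"method": "carry_out", "body": {
  "xyz": [
    [0, 0.03, 0],
    [0, 0.03, 0.04],
    [0, 0.03, 0.08],
    [0, 0.03, 0.104],
    [0, 0.02, 0.104],
    [0, 0.005, 0.104],
    [0, -0.01, 0.104],
    [0, -0.025, 0.104],
    [0, -0.04, 0.104],
    [0, -0.05, 0.104]
  ],
  "delta_rot": [
    [0, 0, 0],
    [0, 0, 0],
    [0, 0, 0],
    [0, 0, 0],
    [0, 0, 0],
    [0, 0, 0],
    [0, 0, 0],
    [0, 0, 0],
    [0, 0, 0],
    [0, 0, 0]
  ],
  "jaw": [0, 0, 0, 0, 0, 0, 0, 0, 0, 0]
}}

```text
time: 5.0
tcp_pos: [0.4834, 0.2339, 0.0859]
tcp_rot: [0.003, 3.14, -0.0]
ft_force: [0.0, -0.2, -0.3]
opening: -0.001
grasp_force: 0.0
```

```bash
python3 - <<'E'
from h import *
s=robot.observe();print(s['time'],s['tcp_pos'],s['ft_force'])
a=viewer.capture("wrist")[0][:,:,::-1];b=viewer.capture("side")[0][130:200,270:340,::-1]
cv2.imwrite("pics/c3.png",np.hstack([cv2.resize(a,(480,360)),cv2.resize(b,(320,360),interpolation=2)]))
E
```

```text
5.0 [0.4834 0.2339 0.0859] [ 0.0317 -0.2266 -0.2902]
```

View pics/c3.png

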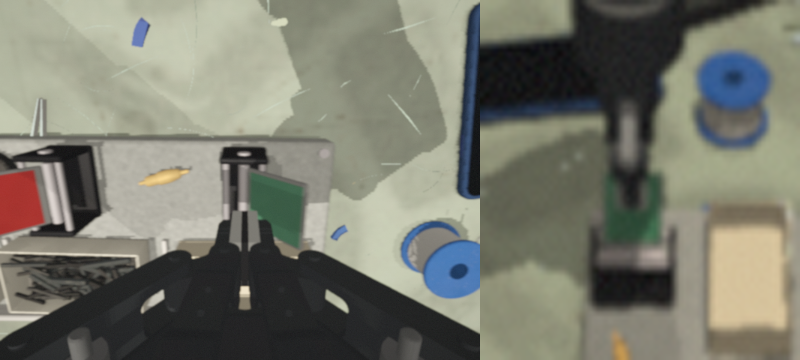

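Held at y=0.234, the tag still leans fully left (wrist crop, green at 248–305,170–245), and the tips (about 240,220) are on its upper side. So they passed over it. I check the real tip height from wrist depth.

```bash
python3 - <<'E'
from h import *
s=robot.observe();m=viewer.camera_model("wrist");T=np.eye(4);T[:3,:3]=R.from_rotvec(s['tcp_rot']).as_matrix();T[:3,3]=s['tcp_pos']
p,d=viewer.capture("wrist");C=T@m['tool_from_camera'];print(s['tcp_pos'],s['ft_force']);print(C)
v,u=np.mgrid[0:480,0:640];X=np.linalg.inv(m['mtx'])@np.stack([u.ravel(),v.ravel(),np.ones(u.size)])*d.ravel()
W=(C[:3,:3]@X).T+C[:3,3];W=W.reshape(480,640,3)
for r in range(260,400,14):
  print(r,[(c,*(np.round(W[r,c]*1000).astype(int))) for c in range(300,372,10)])
p3=p[:,:,::-1].copy();tags_mask=cv2.inRange(cv2.cvtColor(p3,cv2.COLOR_BGR2HSV),(60,80,30),(95,255,255))>0
tags_mask[:, :300]=0;q=W[tags_mask&(d>0)];print(len(q),np.percentile(q,[3,50,97],axis=0))
cv2.imwrite("pics/c4.png",p3[200:400,220:440].repeat(3,0).repeat(3,1)[:, :])
E
```

```text
[0.4833 0.2339 0.0855] [-0.9571  0.3236 -0.4208]
[[ 0.003   0.9594  0.2821  0.4124]
 [ 1.     -0.0027 -0.0013  0.2345]
 [-0.0005  0.2821 -0.9594  0.2465]
 [ 0.      0.      0.      1.    ]]
260 [(300, np.int64(481), np.int64(220), np.int64(63)), (310, np.int64(493), np.int64(224), np.int64(29)), (320, np.int64(484), np.int64(231), np.int64(55)), (330, np.int64(483), np.int64(236), np.int64(58)), (340, np.int64(479), np.int64(241), np.int64(67)), (350, np.int64(478), np.int64(246), np.int64(70)), (360, np.int64(476), np.int64(251), np.int64(76)), (370, np.int64(474), np.int64(255), np.int64(81))]
274 [(300, np.int64(488), np.int64(220), np.int64(64)), (310, np.int64(502), np.int64(224), np.int64(31)), (320, np.int64(492), np.int64(231), np.int64(54)), (330, np.int64(490), np.int64(236), np.int64(59)), (340, np.int64(488), np.int64(242), np.int64(66)), (350, np.int64(485), np.int64(246), np.int64(72)), (360, np.int64(484), np.int64(251), np.int64(75)), (370, np.int64(481), np.int64(255), np.int64(81))]
288 [(300, np.int64(497), np.int64(220), np.int64(63)), (310, np.int64(473), np.int6
[... 2654 characters left out ...]
 np.int64(472), np.int64(238), np.int64(167)), (350, np.int64(467), np.int64(240), np.int64(173)), (360, np.int64(466), np.int64(242), np.int64(175)), (370, np.int64(467), np.int64(244), np.int64(174))]
386 [(300, np.int64(467), np.int64(229), np.int64(178)), (310, np.int64(474), np.int64(230), np.int64(169)), (320, np.int64(490), np.int64(232), np.int64(150)), (330, np.int64(589), np.int64(237), np.int64(26)), (340, np.int64(476), np.int64(238), np.int64(168)), (350, np.int64(466), np.int64(239), np.int64(180)), (360, np.int64(467), np.int64(242), np.int64(178)), (370, np.int64(468), np.int64(244), np.int64(178))]
4547 [[0.4657 0.2415 0.0658]
 [0.4814 0.2574 0.0827]
 [0.5013 0.2682 0.0944]]
```

View pics/c4.png

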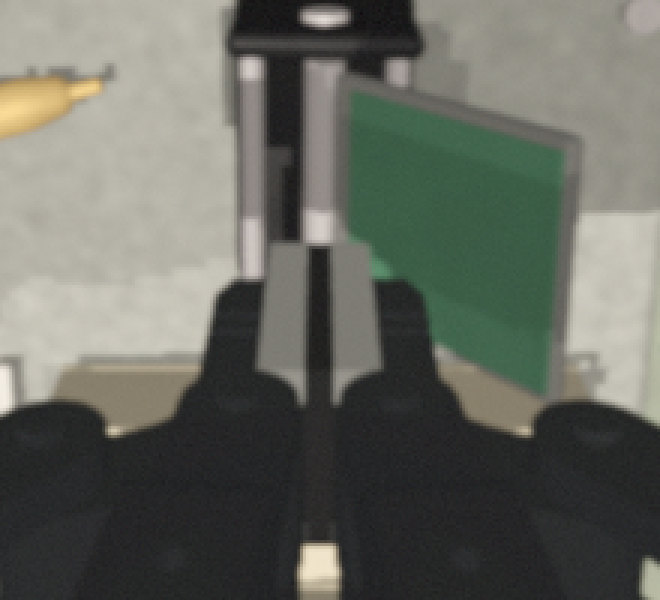

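The visible tip sits at z≈0.110 with the TCP at 0.0855. That puts the real tips about 24 mm behind the TCP, not 8 mm ahead, so the earlier sweeps passed over the edge at 0.093. I use the measured offset: TCP 0.056 gives a tip height of about 0.080. Back over to the left first, then down.

Emit:
{"method": "carry_out", "body": {
  "xyz": [
    [0, 0, -0.02],
    [0, 0.01, -0.02],
    [0, 0.04, -0.02],
    [0, 0.066, -0.02],
    [0, 0.066, -0.01],
    [0, 0.066, 0.01],
    [0, 0.066, 0.03],
    [0, 0.066, 0.03],
    [0, 0.066, 0.03]
  ],
  "delta_rot": [
    [0, 0, 0],
    [0, 0, 0],
    [0, 0, 0],
    [0, 0, 0],
    [0, 0, 0],
    [0, 0, 0],
    [0, 0, 0],
    [0, 0, 0],
    [0, 0, 0]
  ],
  "jaw": [0, 0, 0, 0, 0, 0, 0, 0, 0]
}}

```text
time: 6.05
tcp_pos: [0.4825, 0.3026, 0.0547]
tcp_rot: [0.001, -3.141, 0.001]
ft_force: [0.3, -0.1, 1.0]
opening: -0.002
grasp_force: 0.0
```

Emit:
{"method": "carry_out", "body": {
  "xyz": [
    [0, -0.01, 0],
    [0, -0.016, 0],
    [0, -0.022, 0],
    [0, -0.028, 0],
    [0, -0.034, 0],
    [0, -0.04, 0],
    [0, -0.046, 0],
    [0, -0.052, 0],
    [0, -0.058, 0],
    [0, -0.062, 0]
  ],
  "delta_rot": [
    [0, 0, 0],
    [0, 0, 0],
    [0, 0, 0],
    [0, 0, 0],
    [0, 0, 0],
    [0, 0, 0],
    [0, 0, 0],
    [0, 0, 0],
    [0, 0, 0],
    [0, 0, 0]
  ],
  "jaw": [0, 0, 0, 0, 0, 0, 0, 0, 0, 0]
}}

```text
time: 7.05
tcp_pos: [0.4829, 0.2394, 0.055]
tcp_rot: [-0.001, -3.141, 0.0]
ft_force: [-0.3, 0.3, -0.4]
opening: -0.003
grasp_force: 0.0
```

```bash
python3 - <<'E'
from h import *
s=robot.observe();print(s['time'],s['tcp_pos'],s['ft_force'])
for n,roi in (("top",(215,230,440,272)),("side",(285,150,315,305))):
    p,d=viewer.capture(n);tags(n,p[:,:,::-1].copy(),d,roi)
E
```

```text
7.05 [0.4829 0.2394 0.055 ] [-0.331   0.3493 -0.3991]
top green [340 243  11  17 170] mean [ 0.4814 -0.0275  0.0783] lo [ 0.4634 -0.0401  0.0645] hi [ 0.499  -0.0148  0.0931]
top red [298 241  12  18 181] mean [0.4821 0.0738 0.081 ] lo [0.4628 0.0606 0.0663] hi [0.5014 0.0872 0.0957]
top red [411 245  15  17 231] mean [ 0.4788 -0.2058  0.0802] lo [ 0.4604 -0.2192  0.065 ] hi [ 0.4978 -0.1918  0.0961]
side green [295 232  12  14 158] mean [ 0.4807 -0.0261  0.0788] lo [ 0.4649 -0.0386  0.0644] hi [ 0.4968 -0.0135  0.094 ]
```

The tag has come up (no green left). A few mm further, then hold while it falls.

Emit:
{"method": "carry_out", "body": {
  "xyz": [
    [0, -0.003, 0],
    [0, -0.006, 0],
    [0, -0.008, 0],
    [0, -0.008, 0],
    [0, -0.008, 0],
    [0, -0.008, 0],
    [0, -0.008, 0],
    [0, -0.008, 0]
  ],
  "delta_rot": [
    [0, 0, 0],
    [0, 0, 0],
    [0, 0, 0],
    [0, 0, 0],
    [0, 0, 0],
    [0, 0, 0],
    [0, 0, 0],
    [0, 0, 0]
  ],
  "jaw": [0, 0, 0, 0, 0, 0, 0, 0]
}}

```text
time: 7.95
tcp_pos: [0.4829, 0.2323, 0.0551]
tcp_rot: [-0.0, -3.142, -0.0]
ft_force: [-0.6, 1.2, 1.0]
opening: -0.003
grasp_force: 0.0
```

```bash
python3 - <<'E'
from h import *
s=robot.observe();print(s['time'],s['tcp_pos'],s['ft_force'])
for n,roi in (("top",(215,230,440,272)),("wrist",)[:1]):
    p,d=viewer.capture(n);tags(n,p[:,:,::-1].copy(),d,roi)
p,d=viewer.capture("wrist");cv2.imwrite("pics/c5.png",p[:,:,::-1][150:400,100:500])
E
```

```text
7.95 [0.4829 0.2323 0.0551] [-0.6097  1.2283  0.9871]
top green [340 243  11  17 169] mean [ 0.4818 -0.0275  0.0778] lo [ 0.4638 -0.0402  0.0636] hi [ 0.4997 -0.0148  0.0917]
top red [298 241  13  18 185] mean [0.4822 0.0739 0.0805] lo [0.4628 0.0605 0.0638] hi [0.5017 0.0874 0.0955]
top red [411 245  15  17 229] mean [ 0.479  -0.2055  0.0798] lo [ 0.4603 -0.2188  0.0644] hi [ 0.4984 -0.1919  0.0952]Traceback (most recent call last):
  File "<stdin>", line 3, in <module>
ValueError: not enough values to unpack (expected 2, got 1)
```

```bash
python3 - <<'E'
from h import *
p,d=viewer.capture("wrist");cv2.imwrite("pics/c5.png",p[:,:,::-1][150:400,100:500])
E
```

```text
(no output)
```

View pics/c5.png

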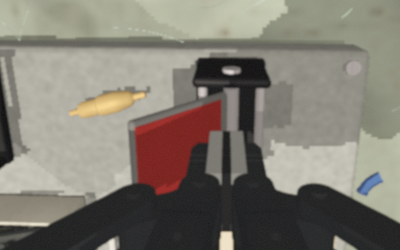

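Tag 1 is now red side up on its right stop (crop 130–225,95–190), and the fingers barely touch it. I back off, lift, and go over to the gap right of tag 2 (y≈0.023).

Emit:
{"method": "carry_out", "body": {
  "xyz": [
    [0, 0.012, 0],
    [0, 0.012, -0.03],
    [0, 0.012, -0.07],
    [0, 0.0, -0.09],
    [0, -0.04, -0.09],
    [0, -0.08, -0.09],
    [0, -0.12, -0.09],
    [0, -0.16, -0.09],
    [0, -0.2, -0.09],
    [0, -0.21, -0.09]
  ],
  "delta_rot": [
    [0, 0, 0],
    [0, 0, 0],
    [0, 0, 0],
    [0, 0, 0],
    [0, 0, 0],
    [0, 0, 0],
    [0, 0, 0],
    [0, 0, 0],
    [0, 0, 0],
    [0, 0, 0]
  ],
  "jaw": [0, 0, 0, 0, 0, 0, 0, 0, 0, 0]
}}

```text
time: 9.05
tcp_pos: [0.4828, 0.018, 0.1451]
tcp_rot: [-0.009, -3.141, 0.003]
ft_force: [0.4, 0.8, -0.3]
opening: 0.007
grasp_force: 0.0
```

Emit:
{"method": "carry_out", "body": {
  "xyz": [
    [0, 0, 0],
    [0, 0, 0],
    [0, 0, 0.01]
  ],
  "delta_rot": [
    [0, 0, 0],
    [0, 0, 0],
    [0, 0, 0]
  ],
  "jaw": [0, 0, 0]
}}

```text
time: 9.35
tcp_pos: [0.4839, 0.0245, 0.1357]
tcp_rot: [-0.004, 3.139, 0.002]
ft_force: [-0.4, -0.3, 0.2]
opening: -0.002
grasp_force: 0.0
```

At y≈0.023 now. I go straight down 80 mm to TCP 0.055, then sweep gently to +y up to about 0.095.

Emit:
{"method": "carry_out", "body": {
  "xyz": [
    [0, 0, 0.02],
    [0, 0, 0.04],
    [0, 0, 0.06],
    [0, 0, 0.08],
    [0, 0, 0.08],
    [0, 0, 0.08]
  ],
  "delta_rot": [
    [0, 0, 0],
    [0, 0, 0],
    [0, 0, 0],
    [0, 0, 0],
    [0, 0, 0],
    [0, 0, 0]
  ],
  "jaw": [0, 0, 0, 0, 0, 0]
}}

```text
time: 9.95
tcp_pos: [0.4825, 0.0235, 0.0548]
tcp_rot: [0.003, -3.14, -0.001]
ft_force: [0.8, 0.5, 1.0]
opening: -0.002
grasp_force: 0.0
```

Emit:
{"method": "carry_out", "body": {
  "xyz": [
    [0, 0.012, 0],
    [0, 0.02, 0],
    [0, 0.027, 0],
    [0, 0.034, 0],
    [0, 0.04, 0],
    [0, 0.046, 0],
    [0, 0.052, 0],
    [0, 0.058, 0],
    [0, 0.063, 0],
    [0, 0.066, 0]
  ],
  "delta_rot": [
    [0, 0, 0],
    [0, 0, 0],
    [0, 0, 0],
    [0, 0, 0],
    [0, 0, 0],
    [0, 0, 0],
    [0, 0, 0],
    [0, 0, 0],
    [0, 0, 0],
    [0, 0, 0]
  ],
  "jaw": [0, 0, 0, 0, 0, 0, 0, 0, 0, 0]
}}

```text
time: 10.95
tcp_pos: [0.4828, 0.0888, 0.055]
tcp_rot: [0.0, -3.142, -0.0]
ft_force: [0.3, 0.1, 0.0]
opening: -0.001
grasp_force: 0.0
```

Emit:
{"method": "carry_out", "body": {
  "xyz": [
    [0, 0.003, 0],
    [0, 0.005, 0],
    [0, 0.005, 0],
    [0, 0.005, 0],
    [0, 0.005, 0],
    [0, 0.005, 0],
    [0, 0.005, 0],
    [0, 0.005, 0]
  ],
  "delta_rot": [
    [0, 0, 0],
    [0, 0, 0],
    [0, 0, 0],
    [0, 0, 0],
    [0, 0, 0],
    [0, 0, 0],
    [0, 0, 0],
    [0, 0, 0]
  ],
  "jaw": [0, 0, 0, 0, 0, 0, 0, 0]
}}

```text
time: 11.75
tcp_pos: [0.4828, 0.0931, 0.0551]
tcp_rot: [-0.001, -3.142, 0.0]
ft_force: [-0.2, 0.6, 0.5]
opening: 0.004
grasp_force: 0.0
```

```bash
python3 - <<'E'
from h import *
p,d=viewer.capture("wrist");cv2.imwrite("pics/c6.png",p[:,:,::-1][100:400,50:550])
E
```

```text
(no output)
```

View pics/c6.png

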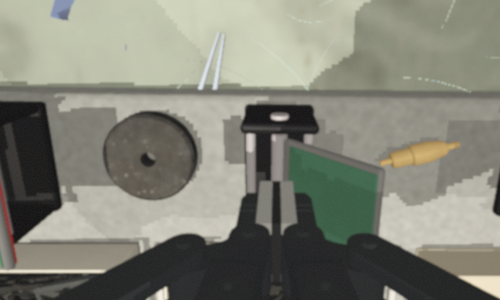

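Tag 2 is green side up on its left stop (285–385,140–245). The disc and plug are undisturbed. I back off and lift away.

Emit:
{"method": "carry_out", "body": {
  "xyz": [
    [0, -0.012, 0],
    [0, -0.012, -0.03],
    [0, -0.012, -0.07],
    [0, -0.012, -0.11],
    [0, -0.012, -0.15],
    [0.03, -0.012, -0.18],
    [0.06, -0.012, -0.18],
    [0.08, -0.012, -0.18],
    [0.08, -0.012, -0.18],
    [0.08, -0.012, -0.18]
  ],
  "delta_rot": [
    [0, 0, 0],
    [0, 0, 0],
    [0, 0, 0],
    [0, 0, 0],
    [0, 0, 0],
    [0, 0, 0],
    [0, 0, 0],
    [0, 0, 0],
    [0, 0, 0],
    [0, 0, 0]
  ],
  "jaw": [0, 0, 0, 0, 0, 0, 0, 0, 0, 0]
}}

```text
time: 12.8
tcp_pos: [0.4031, 0.0805, 0.2354]
tcp_rot: [0.002, 3.14, -0.001]
ft_force: [0.7, 0.4, 0.0]
opening: 0.002
grasp_force: 0.0
```

```bash
python3 - <<'E'
from h import *
print(robot.observe()['tcp_pos'])
for n,roi in (("top",(215,230,440,272)),("side",(285,160,315,305))):
    p,d=viewer.capture(n);tags(n,p[:,:,::-1].copy(),d,roi)
    cv2.imwrite(f"pics/f{n}.png",p[:,:,::-1])
a=cv2.imread("pics/ftop.png")[190:280,200:450];b=cv2.imread("pics/fside.png")[150:330,270:370]
cv2.imwrite("pics/f.png",np.hstack([cv2.resize(a,(580,209)),cv2.resize(b,(116,209))]))
E
```

```text
[0.4031 0.0805 0.2354]
top green [340 243  11  17 168] mean [ 0.4815 -0.0274  0.0784] lo [ 0.4635 -0.0401  0.0637] hi [ 0.4993 -0.0147  0.0924]
top red [411 245  15  17 233] mean [ 0.4788 -0.2058  0.0803] lo [ 0.4599 -0.2195  0.0651] hi [ 0.4975 -0.1917  0.0956]
side green [297 196  11  13 141] mean [0.4825 0.1134 0.079 ] lo [0.4672 0.1007 0.0643] hi [0.4981 0.1267 0.0931]
side green [295 232  12  14 157] mean [ 0.4806 -0.0263  0.0789] lo [ 0.4648 -0.0391  0.0647] hi [ 0.4968 -0.0136  0.0918]
```

View pics/f.png

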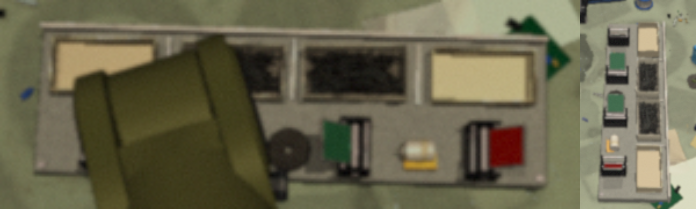

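Tags 2, 3 and 4 check out, but the arm hides tag 1 from the top camera. I check it with the wrist depth, then hand in if it's good.

```bash
python3 - <<'E'
from h import *
s=robot.observe();m=viewer.camera_model("wrist");T=np.eye(4);T[:3,:3]=R.from_rotvec(s['tcp_rot']).as_matrix();T[:3,3]=s['tcp_pos']
p,d=viewer.capture("wrist");C=T@m['tool_from_camera']
h=cv2.cvtColor(p,cv2.COLOR_RGB2HSV);k=cv2.inRange(h,(0,130,60),(8,255,255))|cv2.inRange(h,(172,130,60),(180,255,255))
v,u=np.where((k>0)&(d>0));W=(C[:3,:3]@(np.linalg.inv(m['mtx'])@np.stack([u,v,np.ones(len(u))])*d[v,u])).T+C[:3,3]
q=W[(W[:,1]>.15)&(W[:,1]<.28)&(W[:,2]>.05)];print(len(q))
if len(q)>30:
    lo,hi=np.percentile(q,[3,97],axis=0);print(lo,hi)
    if lo[1]<.205 and hi[2]<.1 and q[:,1].mean()<.22: print(robot.sign_off())
E
```

```text
641
[0.4655 0.2012 0.0642] [0.5035 0.2281 0.0936]
the job is handed in; nothing more can be done
None
```

The job is handed in: the first two tags from the left were wrong and are now pushed over, so the full bins show green and the empty bins red, every tag on its stop; two early sweeps passed over the first tag without touching it.

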